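# Load and start the bar's cup steamer

### The arm

A 6-joint arm with a two-finger parallel gripper is mounted at the origin on the work surface. World frame = base frame: x ahead of the robot, y to its left, z up, the work surface at z = 0. Lengths are in mm, angles in degrees, forces in N, time in s.
With the tool pointing down it reaches from about 350 to 850 mm from the base axis. Payload 8.1 kg.
Tool frame: the origin (TCP) lies midway between the tips of the shut fingers; the grasp point (between the pads) lies 19 mm behind it (r.grip_point_offset is the distance from the TCP to the grasp point, in mm); z points along the fingers, y is the line along which they close (so a half turn about z gives the same grasp; the last joint's range is limited). The gripper opens to 85 mm and grips with 20 to 120 N. Pads are 22 mm wide; open, the fingers measure 114 mm over their backs; the gripper's body (76 mm by 85 mm) begins 54 mm behind the grasp point. The pads swing forward as they close: fully open they stand 13 mm farther back than shut.
Start: joints at [-76.627, 7.471, 85.268, -0, 87.261, -4.893], TCP at [188.076, -569.765, 231.292] pointing down, gripper open.
Joint ranges: [-169.43, 169.43], [-51.17, 129.36], [1.28, 143.12], [-76.62, 256.62], [0, 156.53], [-152.29, 152.29]. Speed limits (degrees/s): [136.94, 136.94, 159.86, 180, 180, 180].

### API

Orientations are given as [roll, pitch, yaw] about the fixed x, y, z axes, in that order (R = Rz(yaw) Ry(pitch) Rx(roll)).
In Python, from bench import r gives the robot as it stands.
- The arm moves only by the shell command python3 -m inch 'ROWS' [FORCE]. ROWS is JSON, one flat list of numbers, 7 for each row, row after row: the shift along the world's x, y, z in m, then the turn, a rotation vector about the world's x, y, z in degrees, then the closure in counts, from 0 (fully open) to 255 (shut). A call has 1 to 10 rows; each row shifts and turns the commanded pose from where the row before left it; what a row does not reach is not made up. A row lasts 1/10 s, in which the tool goes at most 50 mm and 8.59 degrees, less where a joint would pass 70% of its speed; a pose out of reach is approached as far as the arm can. A call with a gripper value outside its range is refused whole. The fingers move at their own pace and stop on an object; FORCE is the grip in N (left out, the last holds). Time passes only in rows, so rows that do not move let the fingers close. It gives the time, the measured TCP pose, the force and the opening at its end, in the units of the state.
- r.sense(): the state, without advancing time (a new reading comes with each control period).
- r.snapshot(name): name is "side" or "top"; returns (picture, depth): 480x640x3 uint8, red, green, blue; 480x640 float32, mm along the optical axis (not along the pixel's ray), 0 where there is no reading.
- r.get_calibration(name): a dict with "fovy" (degrees; the focal length in pixels is half the picture's height over the tangent of half this angle, whatever the lens; pixels are square), "cx", "cy" (the principal point, pixels), "position" and "rotation" of the camera in the world. Camera axes: x right, y up, looking along -z (the intrinsics and any distortion apply to the point x, -y, -z); pixel columns grow to the right and rows downward; lengths in mm; the calibration is good to about 2 mm. A picture is of the moment at which its call begins. get_calibration takes no time and is no camera call.
- r.hand_in(): hands the job in, once; it reports no verdict.
The state is a dict: "time": time; "joint_pos": joint angles; "qd": joint speeds; "joint_efforts": joint torques, N m; "tool_pos": TCP position; "tcp_rot": TCP orientation; "ft_force": force on the tool from outside, world axes, zero at the start; "wrist_torque": the same for the moment, N m; "finger_gap": finger opening in mm.
Only numpy, scipy, OpenCV 4.12 (cv2) and the standard library are available. Lean on these libraries where they do the work, as an engineer would, in place of code of your own. Each camera call takes 0.05 s, during which the arm holds its last target. There are 200 camera calls.

### The job

Get the cup steamer going: turn its locked hood anticlockwise, lift it off and set it aside (the round mat is free for it), then set the round four-pocket rack down in the steamer's well and stand every espresso cup that is on the counter in it, mouth down as they are, one to a pocket. Put the hood back over the rack and twist it clockwise to its stop so that it is locked, and only after that push the dial in and turn it anticlockwise past its safety stop to the end, letting it spring back out. Leave the milk pitcher, the syrup bottle and the tamper where they stand.

Things in the scene. Friction and masses are not known exactly. Their poses are not given: they have to be found in the camera images.
- steamer_well (a point): Centre of the floor of the cup steamer's round well, 26 mm above the counter; axes are the steamer's (z up; place and yaw vary). The steamer is fixed: a white round plinth 200 mm across, 24 mm high, and a console box on its -y side. The well's steel collar is 131 mm across inside; its top is 44 mm above the counter.
- steamer_notch (a point): Black mark on the plinth's top, 91 mm along the steamer's +x from the well's axis, 24 mm above the counter; another lies opposite at -x. At each mark the collar's outer flange (152 mm across, 36 to 44 mm above the counter) has a notch 44 degrees wide. The hood drops over the collar onto the plinth only with its two lugs in the notches.
- steamer_lock (a point): Grey mark on the plinth's top, 91 mm from the well's axis, 63 degrees clockwise (from above) from the black mark; another lies opposite. Turned clockwise, the hood's lugs pass under the flange and come to a stop at about 1.1 rad, at these marks. Turned anticlockwise from the notches they are stopped after about 0.2 rad.
- rack_grip (a point): Centre of the black grip (16 mm across, 24 mm high) on the steel rack's centre post, 53 mm above the rack's underside, z up. The rack is a loose round tray, 126 mm across, 0.25 kg, floor 4 mm thick, rim 18 mm above its underside. It stands on the well's floor, any way round.
- rack_pocket (a point): Centre of one of the rack's four pockets, on the rack's floor: 37 mm from the post along the rack's +x; the others lie along its +y, -x and -y. A cross of 3 mm plates, as high as the rim, along the diagonals parts them. This point has the rack's axes.
- cup1_mid (a point): Centre (half-way up) of a white handleless espresso cup standing mouth down: straight, 40 mm across, 54 mm high, about 0.12 kg, z up. All cups are alike; two to four of them are present (absent ones give None).
- cup2_mid (a point): Centre (half-way up) of a white handleless espresso cup standing mouth down: straight, 40 mm across, 54 mm high, about 0.12 kg, z up. All cups are alike; two to four of them are present (absent ones give None).
- cup3_mid (a point): Centre (half-way up) of a white handleless espresso cup standing mouth down: straight, 40 mm across, 54 mm high, about 0.12 kg, z up. All cups are alike; two to four of them are present (absent ones give None).
- cup4_mid (a point): Centre (half-way up) of a white handleless espresso cup standing mouth down: straight, 40 mm across, 54 mm high, about 0.12 kg, z up. All cups are alike; two to four of them are present (absent ones give None).
- hood_grip (a point): Grip point in the black handle fin of the loose hood, which starts locked on the steamer; 112 mm above its lower rim, on its axis. The fin is 76 mm long (this frame's x), 14 mm thick (y), from 84 to 124 mm above the rim. The hood is an aluminium shell, rim down, 164 mm outside and 158 mm inside diameter, 84 mm high, 80 mm inside, 0.45 kg.
- hood_lug (a point): One of the hood's two lugs, inside its lower rim, under one end of the fin (hood's +x; the other at -x): 26 mm wide, 2 to 9 mm above the rim, reaching inward to 71 mm from the axis. This point lies 75 mm from the axis, 5.5 mm above the rim.
- dial_grip (a point): Grip point of the dial on the steamer's console, on its vertical axis, 73 mm above the counter when out, 142 mm from the well's axis along the steamer's -y. A bar 14 mm thick, 46 mm long (this frame's y), its top 85 mm above the counter, stands on a round skirt 48 mm across whose top is 52 mm above the counter.
- dial (a joint): Turn of the dial (rad): 0 off, growing anticlockwise from above to its end at 1.5. Out, it is blocked at about 0.25 by a safety stop; pushed in by more than 5 mm it passes under the stop. Beyond about 1.0 it can spring out again, and the stop then keeps it on. On means over 1.2. It stays where it is left.
- dial_push (a joint): How far the dial is pushed in (m), 0 out to 0.008 fully in; a spring resists with 4 N at first and about 10 N fully in and pushes it out again.
- mat: Round dark rubber mat, 190 mm across, 4 mm thick, fixed to the counter (place varies): a free place for the hood. Origin at the centre of its underside.
- pitcher: Bystander: steel milk pitcher, 80 mm across, 100 mm high; origin at its underside.
- syrup: Bystander: amber syrup bottle, 64 mm across, 200 mm high; origin at its underside.
- tamper: Bystander: dark steel coffee tamper, 58 mm across, 88 mm high; origin at its underside.
Things that resemble listed ones, but are neither listed nor needed, are in the scene too. Leave any pink or white look-alike of the part that bears rack_grip alone.

How it is judged:
By the outcome, as a careful person would: the job done as asked, in the order asked, and still so for the second after the job is handed in, with the robot touching nothing.
Of cup1, cup2, cup3, cup4 only 2 to 4 are there at a start; the rules pass over those that are not, and their reading is None.
At some moment in a run one of rack, hood may be knocked a few centimetres aside while the robot is not near it.
Once in a run the grip may slacken for a moment while it holds something.
It also fails if it takes over 210 s, if anything falls off the work surface, if the arm or the gripper's body presses on something with over 40 N, if the wrist force passes 120 N, or if a joint passes its speed limit or range.

## Working session

There is one attempt and no reset: what is moved stays moved. The work goes in short steps, Python scripts to look and compute and a shell command to move; the robot and the scene stay as the last step left them, time stands still between calls to the robot, and variables do not carry over. Pictures are saved under pics/ and viewed, on a budget of 14 in all, crops included, one or two more only if the job needs it, and the job is handed in when it is done.

```bash
ls; mkdir -p pics; python3 - <<'E'
from bench import r
import cv2
for n in("side","top"):
    p,d=r.snapshot(n);cv2.imwrite(f"pics/{n}0.png",p[:,:,::-1]);c=r.get_calibration(n);print(n,c)
    import numpy as np;np.save(f"pics/{n}0.npy",d)
print(r.sense())
E
```

```text
pics
side {'fovy': 55.84765551860731, 'cx': 316.23415323362315, 'cy': 241.4491007452536, 'position': array([122.85699286, 599.52639792, 824.33784196]), 'rotation': array([  45.33220253,    1.08592122, -151.8457373 ])}
top {'fovy': 52.35306685257923, 'cx': 318.4728178588926, 'cy': 250.46379731252054, 'position': array([ 323.25159324,  -44.72803108, 1397.72949968]), 'rotation': array([  7.75309227,  -0.39908789, -91.16792769])}
{'time': 0.1, 'joint_pos': array([-7.66267706e+01,  7.51241820e+00,  8.53214896e+01, -1.35581487e-03,
        8.72614929e+01, -4.89414490e+00]), 'qd': array([ 0.0279639 , -0.06675157, -0.22073311,  0.084511  , -0.12506954,
       -0.10730522]), 'joint_efforts': array([ 1.14376962e-03, -5.70952749e+01, -5.01942587e+01, -6.70145846e-05,
        8.16162850e-03,  8.51061941e-06]), 'tool_pos': array([ 187.96099498, -569.28947544,  230.34711714]), 'tcp_rot': array([-1.79904832e+02, -6.78989209e-03,  1.82674345e+01]), 'ft_force': array([-0.55246598,  0.09703229, -0.00486327]), 'wrist_torque': array([ 0.01572537, -0.00850006, -0.01838483]), 'finger_gap': 85.43385004612881}
```

View pics/top0.png

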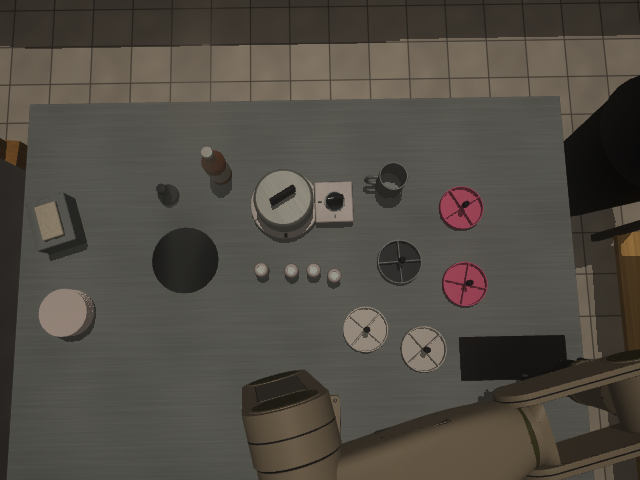

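View pics/side0.png

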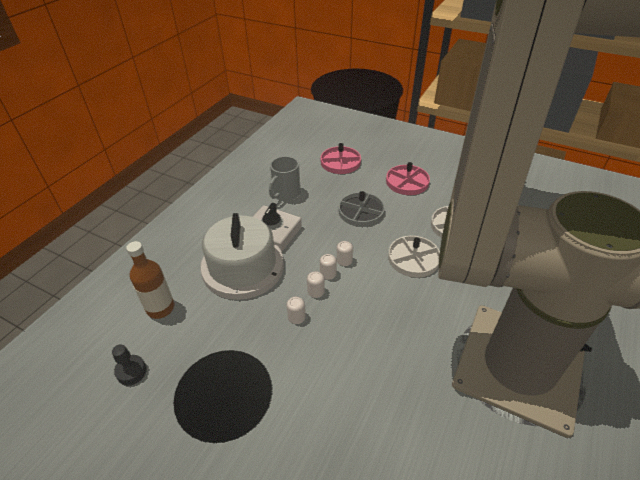

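Top view: the locked hood is at (283,197), the dial at (335,201) and the steel rack at (399,262). There are four cups at rows 270–276, and the mat is at (185,260). The pink and white racks are the decoys. The side view agrees.

```bash
cat > h.py <<'E'
import numpy as np,cv2
from bench import r
from scipy.spatial.transform import Rotation as R
def cam(n):
    c=r.get_calibration(n);f=240/np.tan(np.radians(c["fovy"]/2))
    return c,f,R.from_euler("xyz",c["rotation"],degrees=True).as_matrix()
def rays(n,uv):
    c,f,M=cam(n);uv=np.atleast_2d(uv).astype(float)
    d=np.c_[(uv[:,0]-c["cx"])/f,-(uv[:,1]-c["cy"])/f,-np.ones(len(uv))]
    return np.array(c["position"]),d@M.T
def plane(n,uv,z):
    o,d=rays(n,uv);return o+d*((z-o[2])/d[:,2])[:,None]
def proj(n,P):
    c,f,M=cam(n);q=(np.atleast_2d(P)-c["position"])@M
    return np.c_[c["cx"]+f*q[:,0]/-q[:,2],c["cy"]-f*q[:,1]/-q[:,2]]
def cloud(n,dep):
    v,u=np.mgrid[:480,:640];o,d=rays(n,np.c_[u.ravel(),v.ravel()])
    P=(o+d*dep.reshape(-1,1)).reshape(480,640,3);P[dep==0]=np.nan;return P
def snap(n,name=None):
    p,d=r.snapshot(n)
    if name: cv2.imwrite(f"pics/{name}.png",p[:,:,::-1]);np.save(f"pics/{name}.npy",d)
    return p,cloud(n,d)
def blobs(n,mask,z,amin=8,near=None,rad=80):
    "components of a mask: centre (ray to plane z), size, long-axis yaw"
    k,l,s,c=cv2.connectedComponentsWithStats(mask.astype(np.uint8));o=[]
    for i in range(1,k):
        if s[i,4]<amin: continue
        v,u=np.nonzero(l==i);W=plane(n,np.c_[u,v],z)[:,:2].astype(np.float32)
        if near is not None and np.hypot(*(W.mean(0)-near))>rad: continue
        (cx,cy),wh,_=cv2.minAreaRect(W);b=cv2.boxPoints(((cx,cy),wh,_));e=b[1]-b[0];g=b[2]-b[1]
        e=e if np.hypot(*e)>np.hypot(*g) else g
        o.append((W.mean(0).round(1),np.round((cx,cy),1),np.round(wh,1),round(float(np.degrees(np.arctan2(e[1],e[0])))%180,1),int(s[i,4])))
    return o
E
python3 - <<'E'
from h import *
for n in("top","side"):
    p=cv2.imread(f"pics/{n}0.png");P=cloud(n,np.load(f"pics/{n}0.npy"));Z=P[:,:,2];g=p.max(2)
    ok=(P[:,:,0]>300)&(P[:,:,0]<800)&(abs(P[:,:,1])<400)
    print(n,"table z",np.nanmedian(Z[ok&(Z<20)]))
    for nm,m,z in [("fin",ok&(Z>125)&(Z<160)&(g<60),148),("hoodtop",ok&(Z>98)&(Z<160),108),("dialbar",ok&(Z>72)&(Z<92)&(g<60),85),("rackpost",ok&(Z>45)&(Z<72)&(g<60),65),("cups",ok&(Z>46)&(Z<60)&(g>90),54),("rack",ok&(Z>9)&(Z<70),18),("console",ok&(Z>15)&(Z<60),24)]:
        for b in blobs(n,m,z,6): print(nm,*b)
    v=ok&(Z<15)&(g<45)
    for b in blobs(n,v,4,300): print("mat",*b)
E
```

```text
top table z 0.4934835918235194
fin [739.5 217.2] [738.9 217.6] [ 7.  20.7] 130.5 13
fin [710.8 206. ] [711.1 205.9] [3.  9.5] 124.0 6
fin [643.7  35.7] [643.7  35.1] [17.9 74.4] 121.8 182
hoodtop [742. 222.] [744.5 223.3] [65.5 63.4] 32.9 388
hoodtop [ 731.3 -274.1] [ 729.9 -274.2] [59.5 16.5] 70.8 35
hoodtop [ 709.2 -230.8] [ 709.6 -231.3] [ 7.5 41.1] 162.4 24
hoodtop [644.3  35.8] [644.3  35.8] [157.  160.6] 179.0 2631
hoodtop [ 696. -301.] [ 694.5 -300.7] [ 4.5 25.9] 171.3 13
hoodtop [ 676.9 -236.7] [ 675.6 -237. ] [19.2  3.9] 36.1 9
hoodtop [ 668.7 -283.2] [ 668.4 -283.1] [ 4.3 30.9] 118.3 16
hoodtop [ 664.6 -255. ] [ 664.6 -255. ] [10.8  2.8] 88.9 8
dialbar [728.5 197.2] [730.6 195.8] [ 9.4 36.5] 152.2 26
dialbar [ 728.2 -280.3] [ 724.5 -278.9] [69.4 29.4] 59.3 70
dialbar [ 680.3 -239.6] [ 685.3 -238.8] [96.8 26.9] 55.4 67
dialbar [682.  372.3] [682.1 372.1] [30.1 24.7] 62.2 84
dialbar [ 647.5 -106.6] [ 647.3 -105.4] [16.2 44.4] 98.6 84
dialbar [618.4 -39.8] [618.3 -39.8] [ 1.7 15. ] 160.9 6
dialbar [574.2  23.8] [579.3  19.8] [ 28. 116.] 102.9 61
rackpost [725.9 198.4] [727.1 1
[... 4070 characters left out ...]
 [461.6  94.4] [461.1  94.5] [39.5 68.3] 120.8 401
rack [682.6 373.2] [686. 372.] [55.1 71.4] 167.3 678
console [ 746.3 -334.6] [ 747.1 -335.5] [42.2 15.3] 26.7 41
console [ 697.3 -253. ] [ 702.2 -260.1] [94.3 83.2] 38.1 387
console [ 471.9 -284.3] [ 472.4 -282.7] [122.7 125.8] 116.8 312
console [618.8   7.1] [634.  -16.3] [311.2 193.6] 84.1 2624
console [ 322.6 -177.3] [ 323.6 -177.6] [ 49.  124.9] 91.2 131
console [451.8 -46.3] [453.2 -50.9] [185.4  62.3] 83.0 968
console [734.7 228.6] [738.6 227.2] [66.  61.4] 56.1 412
console [460.6  96.2] [459.9  96.2] [39.2 62.9] 120.8 368
console [678.1 375.2] [679.4 374.2] [54.7 57.6] 167.3 568
mat [490.2 327.8] [492.6 316.2] [168.7 185.9] 179.6 6058
```

```bash
python3 -m inch '[0.0284,0.0379,0.003,0,0,6.4,0, 0.0284,0.0379,0.003,0,0,6.4,0, 0.0284,0.0379,0.003,0,0,6.4,0, 0.0284,0.0379,0.003,0,0,6.4,0, 0.0284,0.0379,0.003,0,0,6.4,0, 0.0284,0.0379,0.003,0,0,6.4,0, 0.0284,0.0379,0.003,0,0,6.4,0, 0.0284,0.0379,0.003,0,0,6.4,0]' 40
python3 -m inch '[0.0284,0.0379,0,0,0,6.4,0, 0.0284,0.0379,0,0,0,6.4,0, 0.0284,0.0379,0,0,0,6.4,0, 0.0284,0.0379,0,0,0,6.4,0, 0.0284,0.0379,0,0,0,6.4,0, 0.0284,0.0379,0,0,0,6.4,0, 0.0284,0.0379,0,0,0,6.4,0, 0.0284,0.0379,0,0,0,6.4,0, 0,0,0,0,0,0,0, 0,0,0,0,0,0,0]'
```

```text
time: 0.9
tool_pos: [415.9, -264.7, 255.1]
tcp_rot: [-180.0, -0.0, 69.7]
ft_force: [1.3, -0.5, 0.5]
finger_gap: 85.4
time: 1.9
tool_pos: [642.3, 37.7, 253.8]
tcp_rot: [-179.9, -0.1, 120.8]
ft_force: [-0.2, -0.6, -0.1]
finger_gap: 85.2
```

```bash
python3 -m inch '[0.0005,0,-0.034,0,0,0,0, 0,0,-0.034,0,0,0,0, 0,0,-0.034,0,0,0,0, 0,0,-0.032,0,0,0,0, 0,0,0,0,0,0,0, 0,0,0,0,0,0,0, 0,0,0,0,0,0,0]' 80
python3 -m inch '[0,0,0,0,0,0,255, 0,0,0,0,0,0,255, 0,0,0,0,0,0,255, 0,0,0,0,0,0,255, 0,0,0,0,0,0,255, 0,0,0,0,0,0,255, 0,0,0,0,0,0,255, 0,0,0,0,0,0,255]' 80
```

```text
time: 2.6
tool_pos: [644.4, 36.0, 124.3]
tcp_rot: [179.8, 0.1, 120.6]
ft_force: [0.7, -1.3, 0.7]
finger_gap: 85.8
time: 3.4
tool_pos: [643.4, 36.8, 121.9]
tcp_rot: [179.9, 0.0, 120.7]
ft_force: [1.2, 0.9, 5.7]
finger_gap: 12.9
```

```bash
python3 -m inch '[0,0,0,0,0,7,255, 0,0,0,0,0,7,255, 0,0,0,0,0,7,255, 0,0,0,0,0,7,255, 0,0,0,0,0,7,255]' 
python3 -m inch '[0,0,0,0,0,7,255, 0,0,0,0,0,7,255, 0,0,0,0,0,7,255, 0,0,0,0,0,7,255, 0,0,0,0,0,0,255,  0,0,0,0,0,0,255]'; python3 -c "
from bench import r;print(r.sense()['wrist_torque'])"
```

```text
time: 3.9
tool_pos: [643.3, 36.4, 121.9]
tcp_rot: [180.0, 0.0, 155.9]
ft_force: [-0.2, -0.2, 5.1]
finger_gap: 12.4
time: 4.5
tool_pos: [643.3, 36.5, 121.9]
tcp_rot: [-180.0, 0.1, -176.3]
ft_force: [-0.4, -0.1, 4.8]
finger_gap: 12.8
[0.01370723 0.00889282 0.39814787]
```

```bash
python3 -m inch '[0,0,0.004,0,0,0,255, 0,0,0.004,0,0,0,255, 0,0,0.004,0,0,0,255, 0,0,0.004,0,0,0,255, 0,0,0.004,0,0,0,255, 0,0,0.004,0,0,0,255, 0,0,0,0,0,0,255]'
```

```text
time: 5.2
tool_pos: [643.4, 36.6, 146.3]
tcp_rot: [-180.0, 0.1, -176.3]
ft_force: [0.8, 0.2, -4.4]
finger_gap: 12.8
```

```bash
python3 -m inch '[0,0,0.02,0,0,0,255, 0,0,0.03,0,0,0,255, -0.0189,0.0351,0.01,0,0,0,255, -0.0189,0.0351,0,0,0,0,255, -0.0189,0.0351,0,0,0,0,255, -0.0189,0.0351,0,0,0,0,255, -0.0189,0.0351,0,0,0,0,255, -0.0189,0.0351,0,0,0,0,255, -0.0189,0.0351,0,0,0,0,255, -0.0189,0.0351,0,0,0,0,255]'
python3 -m inch '[0,0,-0.03,0,0,0,255, 0,0,-0.03,0,0,0,255, 0,0,-0.025,0,0,0,255, 0,0,-0.009,0,0,0,255, 0,0,-0.006,0,0,0,255, 0,0,-0.003,0,0,0,255, 0,0,-0.001,0,0,0,255, 0,0,0,0,0,0,255, 0,0,0,0,0,0,255]'
```

```text
time: 6.2
tool_pos: [490.7, 318.7, 205.4]
tcp_rot: [180.0, 0.0, -176.3]
ft_force: [0.6, 1.0, -4.6]
finger_gap: 12.6
time: 7.1
tool_pos: [492.4, 317.7, 102.4]
tcp_rot: [180.0, 0.1, -176.3]
ft_force: [0.5, 0.2, -5.3]
finger_gap: 13.2
```

```bash
python3 -m inch '[0,0,-0.001,0,0,0,255, 0,0,0,0,0,0,255]';python3 -m inch '[0,0,-0.001,0,0,0,255, 0,0,0,0,0,0,255]'
```

```text
time: 7.3
tool_pos: [492.6, 317.8, 101.9]
tcp_rot: [180.0, 0.1, -176.3]
ft_force: [1.2, 1.4, -0.0]
finger_gap: 13.1
time: 7.5
tool_pos: [492.7, 317.9, 101.9]
tcp_rot: [180.0, 0.1, -176.3]
ft_force: [-5.6, -3.2, 13.4]
finger_gap: 12.1
```

```bash
python3 -m inch '[0,0,0,0,0,0,0, 0,0,0,0,0,0,0, 0,0,0,0,0,0,0, 0,0,0.02,0,0,0,0, 0,0,0.04,0,0,0,0, 0,0,0.04,0,0,0,0, 0,-0.0464,0,0,0,-7.2,0, 0,-0.0464,0,0,0,-7.2,0, 0,-0.0464,0,0,0,-7.2,0, -0.004,-0.0464,0,0,0,-7.2,0]'
python3 -m inch '[-0.004,-0.0464,0,0,0,-7.2,0, -0.004,-0.0464,0,0,0,-7.2,0, -0.005,-0.0464,0,0,0,-7.2,0, 0,-0.0464,0,0,0,-7.2,0, 0,-0.0464,0,0,0,-7.2,0, 0,-0.0464,0,0,0,-7.2,0, 0,-0.0464,0,0,0,-7.2,0, 0,-0.0464,0,0,0,-7.2,0, 0,-0.0464,0,0,0,-7.2,0, 0,0,0,0,0,0,0]'
python3 - <<'E'
from h import *
for n in("top","side"):
    p,P=snap(n,n+"1");g=p.max(2);Z=P[:,:,2]
    ok=(P[:,:,0]>300)&(P[:,:,0]<800)
    for b in blobs(n,ok&(Z>40)&(Z<72)&(g<60),65,6,(475,-285)): print(n,"post",*b)
    for b in blobs(n,ok&(Z>9)&(Z<40),18,50,(475,-285)): print(n,"rack",*b)
    for b in blobs(n,ok&(Z>78)&(Z<140),88,500,(492,318)): print(n,"hood",*b)
    for b in blobs(n,ok&(Z>36)&(Z<54)&(g>80),44,100,(644,36)): print(n,"collar",*b)
E
```

```text
time: 8.5
tool_pos: [487.7, 130.3, 199.3]
tcp_rot: [180.0, 0.0, 154.6]
ft_force: [0.3, -0.3, 0.6]
finger_gap: 85.3
time: 9.5
tool_pos: [473.8, -291.0, 198.9]
tcp_rot: [-180.0, 0.1, 89.5]
ft_force: [-1.2, 0.4, 0.3]
finger_gap: 85.7
top post [ 473.7 -290.1] [ 473.4 -290.5] [ 6.1 16.3] 144.4 12
top rack [ 499.8 -242.5] [ 505.  -247.5] [25.  97.3] 143.5 60
top rack [ 429.4 -289.6] [ 431.  -285.2] [56.1 55.9] 38.9 68
top hood [494.  316.2] [494.1 315.1] [159.6 157.7] 88.9 2694
top collar [647.7  36.6] [646.9  37. ] [147.4 136.3] 88.9 417
side post [ 471.9 -276.5] [ 472.2 -276.7] [13.2 34. ] 113.9 47
side rack [ 472.8 -283.6] [ 473.4 -285.9] [123.4 134.7] 116.1 512
side hood [488.9 323.9] [490.9 320.4] [157.8 157.3] 77.9 5405
side collar [643.9  38.1] [645.7  36.7] [141.5 154.7] 92.4 658
```

View pics/top1.png

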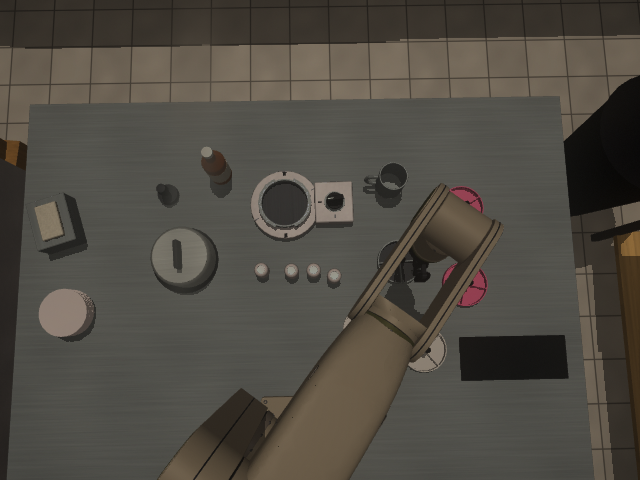

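```bash
python3 -m inch '[0,0.0045,-0.03,0,0,0,0, 0,0,-0.04,0,0,0,0, 0,0,-0.04,0,0,0,0, 0,0,-0.035,0,0,0,0, 0,0,-0.018,0,0,0,0, 0,0,0,0,0,0,0, 0,0,0,0,0,0,0]' 30
python3 -m inch '[0,0,0,0,0,0,255, 0,0,0,0,0,0,255, 0,0,0,0,0,0,255, 0,0,0,0,0,0,255, 0,0,0,0,0,0,255, 0,0,0,0,0,0,255, 0,0,0,0,0,0,255, 0,0,0,0,0,0,255]' 30
python3 -m inch '[0,0,0,0,0,0,120, 0,0,0,0,0,0,120, 0,0,0,0,0,0,120, 0,0,0,0,0,0,120]'
python3 -m inch '[0,0,0,0,0,-8,120, 0,0,0,0,0,-8,120, 0,0,0,0,0,-8,120, 0,0,0,0,0,-8,120, 0,0,0,0,0,-8,120, 0,0,0,0,0,-8,120, 0,0,0,0,0,-8,120, 0,0,0,0,0,-8,120, 0,0,0,0,0,-8,120, 0,0,0,0,0,-8,120]'
python3 -m inch '[0,0,0,0,0,-8,120, 0,0,0,0,0,0,120, 0,0,0,0,0,0,255, 0,0,0,0,0,0,255, 0,0,0,0,0,0,255, 0,0,0,0,0,0,255, 0,0,0,0,0,0,255, 0,0,0,0,0,0,255, 0,0,0,0,0,0,255]' 60
```

```text
time: 10.3
tool_pos: [475.2, -280.4, 36.8]
tcp_rot: [-180.0, -0.0, 90.2]
ft_force: [0.1, -0.5, 0.4]
finger_gap: 85.0
time: 11.1
tool_pos: [475.0, -281.5, 36.8]
tcp_rot: [180.0, 0.0, 90.1]
ft_force: [-2.0, 0.8, 6.7]
finger_gap: 15.0
time: 11.5
tool_pos: [474.6, -281.1, 36.0]
tcp_rot: [-180.0, -0.0, 90.1]
ft_force: [0.0, -0.5, -1.2]
finger_gap: 45.3
time: 12.5
tool_pos: [474.7, -281.2, 36.1]
tcp_rot: [-180.0, 0.0, 9.7]
ft_force: [0.2, 0.4, -0.2]
finger_gap: 45.0
time: 13.4
tool_pos: [475.1, -281.7, 36.8]
tcp_rot: [180.0, -0.0, 2.1]
ft_force: [-0.4, -2.9, 4.6]
finger_gap: 14.3
```

```bash
python3 -m inch '[0,0,0.01,0,0,0,255, 0,0,0.03,0,0,0,255, 0,0,0.04,0,0,0,255, 0,0,0.04,0,0,0,255, 0,0,0,0,0,0,255]'
python3 -m inch '[0.0187,0.0353,0,0,0,0,255, 0.0187,0.0353,0,0,0,0,255, 0.0187,0.0353,0,0,0,0,255, 0.0187,0.0353,0,0,0,0,255, 0.0187,0.0353,0,0,0,0,255, 0.0187,0.0353,0,0,0,0,255, 0.0187,0.0353,0,0,0,0,255, 0.0187,0.0353,0,0,0,0,255, 0.0187,0.0353,0,0,0,0,255]'
python3 -m inch '[0,0,-0.03,0,0,0,255, 0,0,-0.02,0,0,0,255, 0,0,0,0,0,0,255, 0,0,0,0,0,0,255, 0,0,0,0,0,0,255]'
python3 - <<'E'
from h import *
p,P=snap("side","side2");cv2.imwrite("pics/side2c.png",cv2.resize(p[150:310,160:340,::-1],None,fx=3,fy=3))
E
```

```text
time: 13.9
tool_pos: [477.6, -283.0, 163.1]
tcp_rot: [179.7, -0.4, 2.1]
ft_force: [-0.3, -1.3, -1.5]
finger_gap: 14.2
time: 14.8
tool_pos: [642.3, 38.3, 154.5]
tcp_rot: [-180.0, 0.2, 2.1]
ft_force: [0.5, -0.3, -2.2]
finger_gap: 14.3
time: 15.3
tool_pos: [643.7, 36.2, 107.6]
tcp_rot: [-180.0, -0.1, 2.0]
ft_force: [0.1, 0.3, -2.5]
finger_gap: 14.5
```

View pics/side2c.png

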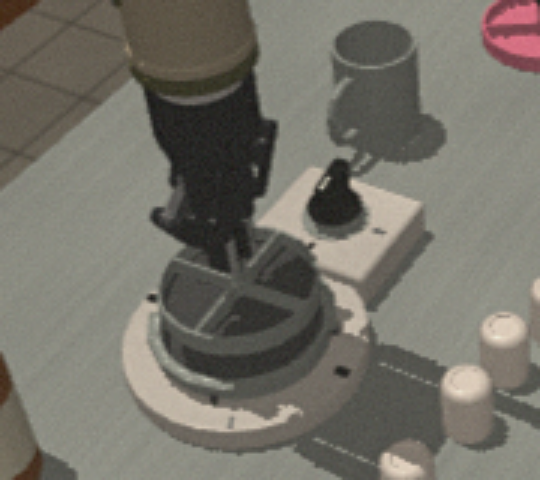

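The crop shows the rack level and over the well, with the collar at about (245,330).

```bash
python3 -m inch '[0,0,-0.015,0,0,0,255, 0,0,-0.007,0,0,0,255, 0,0,0,0,0,0,255, 0,0,-0.003,0,0,0,255, 0,0,-0.003,0,0,0,255, 0,0,-0.003,0,0,0,255, 0,0,0,0,0,0,255]'
python3 -m inch '[0,0,-0.003,0,0,0,255, 0,0,-0.003,0,0,0,255, 0,0,-0.003,0,0,0,255, 0,0,0,0,0,0,255]'
```

```text
time: 16.05
tool_pos: [645.5, 36.2, 77.7]
tcp_rot: [180.0, -0.3, 2.1]
ft_force: [2.2, -0.6, 4.9]
finger_gap: 14.0
time: 16.45
tool_pos: [648.8, 35.7, 71.5]
tcp_rot: [179.9, -0.7, 2.1]
ft_force: [9.4, -2.4, 10.8]
finger_gap: 13.9
```

```bash
python3 -m inch '[0.003,0,0.002,0,0,0,255, 0,0,0,0,0,0,255, 0,0,0,0,0,0,255]'; python3 -m inch '[0.002,0,-0.002,0,0,0,255, 0,0,-0.002,0,0,0,255, 0,0,0,0,0,0,255]'
```

```text
time: 16.75
tool_pos: [648.7, 36.1, 70.5]
tcp_rot: [180.0, -0.3, 2.1]
ft_force: [3.8, -0.4, -0.9]
finger_gap: 14.2
time: 17.05
tool_pos: [649.5, 36.1, 68.3]
tcp_rot: [180.0, -0.2, 2.1]
ft_force: [-8.8, -1.9, 25.1]
finger_gap: 14.2
```

```bash
python3 - <<'E'
from h import *
p,P=snap("side","side3");cv2.imwrite("pics/side3c.png",cv2.resize(p[190:310,170:320,::-1],None,fx=4,fy=4))
E
```

```text
(no output)
```

View pics/side3c.png

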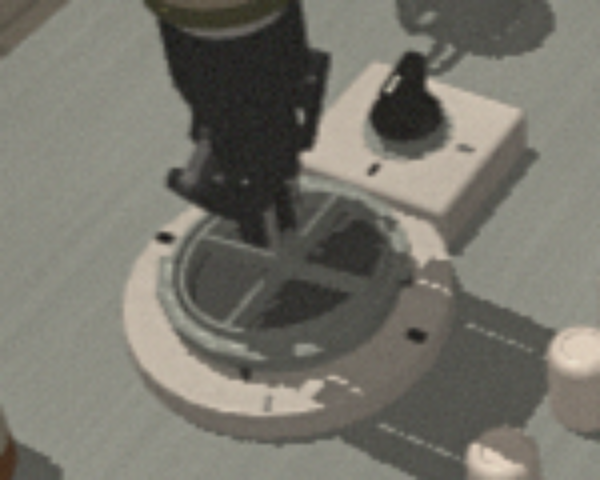

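```bash
python3 -m inch '[-0.001,0,0.002,0,0,0,255, 0,0,0,0,0,0,0, 0,0,0,0,0,0,0, 0,0,0,0,0,0,0, 0,0,0,0,0,0,0, 0,0,0.03,0,0,0,0, 0,0,0.04,0,0,0,0, 0,0,0.04,0,0,0,0, -0.04,0.01,0,0,0,0,0, -0.04,0.01,0,0,0,0,0]'
python3 -m inch '[-0.04,0.015,0,0,0,8,0, -0.04,0.015,0,0,0,8,0, -0.02,0.015,0,0,0,8,0, -0.004,0.01,0,0,0,8,0, 0,0,0,0,0,8,0, 0,0,0,0,0,8,0, 0,0,0,0,0,8,0, 0,0,0,0,0,8,0, 0,0,0,0,0,8,0, 0,0,0,0,0,8,0]'
python3 - <<'E'
from h import *
for n in("top","side"):
    p,P=snap(n,n+"4");g=p.max(2);Z=P[:,:,2];D=np.hypot(P[:,:,0]-645,P[:,:,1]-36.6)
    for b in blobs(n,(D<30)&(Z>72)&(Z<100)&(g<70),91,5,(645,37)): print(n,"post",*b)
    s=(D<62)&(D>50)&(Z>20)&(Z<60)
    A=np.degrees(np.arctan2(P[:,:,1]-36.6,P[:,:,0]-645))
    if n=="top": print([round(float(np.nanpercentile(Z[s&(abs(A-a)<30)],q)),1) for a in(-90,0,90) for q in(20,90)],"post z",np.nanpercentile(Z[(D<12)],[90,98]))
    for b in blobs(n,(Z>46)&(Z<60)&(g>90),54,60,(455,0),150): print("cup",*b)
p=cv2.imread("pics/top4.png");cv2.imwrite("pics/top4c.png",cv2.resize(p[160:250,240:370],None,fx=6,fy=6,interpolation=cv2.INTER_CUBIC))
E
```

```text
time: 18.1
tool_pos: [567.9, 56.4, 178.1]
tcp_rot: [-180.0, -0.2, 2.0]
ft_force: [-1.5, 0.3, -0.3]
finger_gap: 85.6
time: 19.1
tool_pos: [462.8, 111.5, 175.9]
tcp_rot: [-180.0, 0.0, 82.4]
ft_force: [0.2, 0.3, -1.2]
finger_gap: 85.3
top post [649.   35.6] [649.3  35.4] [13.7 19.7] 179.3 34
[35.1, 51.0, 29.8, 44.9, 36.0, 53.5] post z [ 99.84952838 101.20041356]
cup [453.3 -42. ] [454.6 -41.6] [33.2 33.3] 178.9 128
cup [453.6  19.7] [453.1  19.2] [33.2 33.3] 179.2 131
cup [437.8 -99.2] [436.9 -99.3] [33.1 33.2] 178.7 126
side post [646.1  37.7] [646.3  37.5] [15.2 37.2] 137.6 71
cup [434.5 -95.6] [434.6 -95.2] [35.9 40.4] 116.3 157
cup [450.6 -38.7] [450.4 -39.4] [37.3 38.1] 117.2 175
cup [450.4  22.2] [450.2  22.3] [38.  37.8] 81.2 189
cup [454.  105.7] [453.1 106.9] [36.3 40.1] 119.3 216
```

View pics/top4c.png

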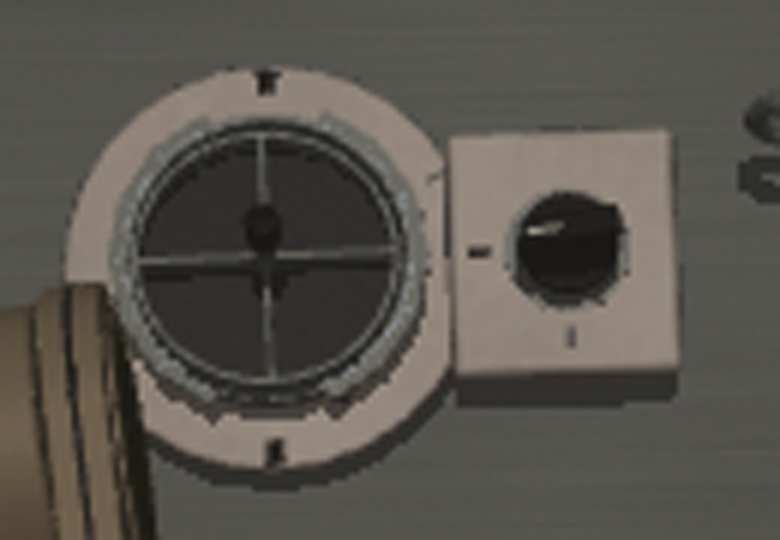

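```bash
python3 - <<'E'
from h import *
for n in("top","side"):
    p=cv2.imread(f"pics/{n}4.png");P=cloud(n,np.load(f"pics/{n}4.npy"));Z=P[:,:,2];g=p.max(2).astype(int)
    X=P[:,:,0]-646;Y=P[:,:,1]-36.6;D=np.hypot(X,Y);A=np.degrees(np.arctan2(Y,X))
    for a in(-135,-45,45,135):
        q=abs(A-a)<25
        print(n,a,"floor",np.nanmedian(Z[q&(D>20)&(D<48)]).round(1),"rim",np.nanpercentile(Z[q&(D>57)&(D<66)],[50,80]).round(1),"flange",np.nanpercentile(Z[q&(D>67)&(D<75)],[50,80]).round(1),"plinth",np.nanmedian(Z[q&(D>85)&(D<97)]).round(1))
    print("post",np.nanpercentile(Z[D<14],[80,95,99]).round(1))
# plate angle in top image, plane z=44
p=cv2.imread("pics/top4.png");g=p.max(2)
v,u=np.mgrid[:480,:640];W=plane("top",np.c_[u.ravel(),v.ravel()],44)[:,:2]
D=W-[646,36.6];rr=np.hypot(*D.T);a=np.degrees(np.arctan2(D[:,1],D[:,0]));gl=g.ravel().astype(float)
for k in(0,90,180,-90):
    d=(a-k+180)%360-180;m=(rr>22)&(rr<52)&(abs(d)<25)
    # brightest at each radius bin
    b=[d[m&(abs(rr-R0)<2.5)][np.argmax(gl[m&(abs(rr-R0)<2.5)])] for R0 in range(24,52,4)]
    print(k,np.round(b,1))
# rack ring / flange marks
for nm,uv,z in[("flange left/right/top/bot px",[(240+110/6,160+255/6),(240+428/6,160+255/6)],44),("marks",[(240+266/6,160+82/6),(240+275/6,160+452/6)],24),("console corners",[(240+452/6,160+132/6),(240+668/6,160+130/6),(240+680/6,160+370/6)],44)]:
    print(nm,plane("top",uv,z)[:,:2].round(1).tolist())
E
```

```text
top -135 floor 38.8 rim [47.9 54.4] flange [42.5 46.2] plinth 24.6
top -45 floor 33.2 rim [40.3 46.2] flange [44.5 46.3] plinth 24.1
top 45 floor 34.0 rim [42.4 47.4] flange [43.7 46.2] plinth 24.3
top 135 floor 40.2 rim [50.1 56.6] flange [41.9 46.3] plinth 23.8
post [ 96.3 100.5 101.7]
side -135 floor 38.6 rim [46.4 52.4] flange [38.9 44. ] plinth 24.1
side -45 floor 33.0 rim [38.6 43.7] flange [43.4 44.8] plinth 26.4
side 45 floor 34.2 rim [43.2 46.1] flange [43.3 44.5] plinth 23.6
side 135 floor 39.4 rim [48.2 54.6] flange [37.4 43. ] plinth 20.9
post [91.7 98.1 99.5]
0 [-12.5   6.    4.8   4.8   4.    3.5   3.2]
90 [-5.2 -4.8  0.8  0.5  0.4  0.2  0.1]
180 [-1.6 -1.5 -1.4 -1.3 -1.2  2.7  2.1]
-90 [3.7 2.8 2.4 2.1 5.9 5.4 4.6]
flange left/right/top/bot px [[647.8, 109.7], [645.0, -40.5]]
marks [[736.7, 36.3], [555.4, 34.0]]
console corners [[704.6, -53.0], [703.7, -155.7], [587.4, -158.0]]
```

The rack is tilted: its floor reads about 40 mm on the -x side and 33 mm on the +x side, so it is jammed in the collar. I'll press down on the cross plate at the -x side with the fingers shut.

```bash
python3 -m inch '[0.0348,-0.0188,0,0,0,2,255, 0.0348,-0.0188,0,0,0,2,255, 0.0348,-0.0188,-0.02,0,0,2,255, 0.0348,-0.0188,-0.02,0,0,2,255, 0,0,-0.03,0,0,0,255, 0,0,-0.03,0,0,0,255, 0,0,0,0,0,0,255, 0,0,0,0,0,0,255, 0,0,0,0,0,0,255]'
python3 -m inch '[0,0,-0.008,0,0,0,255, 0,0,-0.006,0,0,0,255, 0,0,-0.003,0,0,0,255, 0,0,-0.003,0,0,0,255,  0,0,0,0,0,0,255]'
python3 -m inch '[0,0,-0.002,0,0,0,255, 0,0,-0.002,0,0,0,255,  0,0,0,0,0,0,255]'
```

```text
time: 20.1
tool_pos: [603.6, 36.4, 78.6]
tcp_rot: [179.8, 0.0, 90.0]
ft_force: [-0.2, -0.0, 0.2]
finger_gap: 0.1
time: 20.6
tool_pos: [602.2, 36.3, 56.2]
tcp_rot: [-180.0, -0.0, 90.1]
ft_force: [-0.7, -0.0, 1.4]
finger_gap: 0.3
time: 20.9
tool_pos: [602.5, 36.2, 52.4]
tcp_rot: [180.0, -0.0, 90.1]
ft_force: [-0.1, -1.0, -0.6]
finger_gap: -0.4
```

```bash
for i in 1; do python3 -m inch '[0,0,-0.002,0,0,0,255, 0,0,0,0,0,0,255]';python3 -m inch '[0,0,-0.002,0,0,0,255, 0,0,0,0,0,0,255]';python3 -m inch '[0,0,-0.002,0,0,0,255, 0,0,0,0,0,0,255]'; done
```

```text
time: 21.1
tool_pos: [601.9, 36.2, 49.7]
tcp_rot: [-179.9, -0.0, 90.1]
ft_force: [0.5, -0.6, -0.1]
finger_gap: 0.1
time: 21.3
tool_pos: [601.9, 36.2, 47.8]
tcp_rot: [-180.0, -0.0, 90.1]
ft_force: [-0.0, -0.0, 0.4]
finger_gap: -0.3
time: 21.5
tool_pos: [602.1, 36.2, 45.9]
tcp_rot: [-180.0, -0.0, 90.1]
ft_force: [-0.5, 0.1, -0.2]
finger_gap: -0.2
```

```bash
python3 -m inch '[0,0,-0.002,0,0,0,255, 0,0,0,0,0,0,255]';python3 -m inch '[0,0,0.04,0,0,0,255, 0,0,0.04,0,0,0,255, -0.035,0.0188,0.04,0,0,0,255, -0.035,0.0188,0,0,0,0,100, -0.035,0.0188,0,0,0,0,0, -0.035,0.0188,0,0,0,0,0, 0,0,0,0,0,0,0, 0,0,0,0,0,0,0]'
cat > look.py <<'E'
from h import *
import sys
k=sys.argv[1]
for n in("top","side"):
    p,P=snap(n,n+k);Z=P[:,:,2]
    X=P[:,:,0]-646;Y=P[:,:,1]-36.6;D=np.hypot(X,Y);A=np.degrees(np.arctan2(Y,X))
    for a in(-135,-45,45,135):
        q=abs(A-a)<25
        print(n,a,"floor",np.nanmedian(Z[q&(D>20)&(D<48)]).round(1),"rim",np.nanpercentile(Z[q&(D>57)&(D<66)],[50,80]).round(1),"flange",np.nanpercentile(Z[q&(D>67)&(D<75)],[80]).round(1))
    print("post",np.nanpercentile(Z[D<14],[80,95,99]).round(1))
E
python3 look.py 5
```

```text
time: 21.7
tool_pos: [602.3, 36.2, 44.2]
tcp_rot: [180.0, 0.0, 90.1]
ft_force: [0.5, -0.1, -0.7]
finger_gap: 0.2
time: 22.5
tool_pos: [465.9, 109.7, 160.1]
tcp_rot: [179.9, 0.0, 90.1]
ft_force: [0.2, 0.0, 0.6]
finger_gap: 72.2
top -135 floor 30.4 rim [42.2 44.4] flange [46.]
top -45 floor 30.7 rim [39.1 45.2] flange [45.1]
top 45 floor 30.2 rim [36.8 43.8] flange [46.1]
top 135 floor 29.4 rim [40.7 45.4] flange [44.9]
post [90.8 94.1 96.8]
side -135 floor 30.2 rim nan flange [37.9]
side -45 floor 29.6 rim [38.4 42.8] flange [44.6]
side 45 floor 29.7 rim [42.  43.8] flange [44.4]
side 135 floor 29.8 rim [43.5 44.3] flange [43.1]
post [86.5 92.2 93.5]
  return np.nanmean(a, axis, out=out, keepdims=keepdims)
```

```bash
python3 - <<'E'
from h import *
for n in("top","side"):
    p=cv2.imread(f"pics/{n}5.png");P=cloud(n,np.load(f"pics/{n}5.npy"));Z=P[:,:,2];g=p.max(2).astype(int)
    v,u=np.mgrid[:480,:640]
    def uvw(z):return plane(n,np.c_[u.ravel(),v.ravel()],z)[:,:2].reshape(480,640,2)
    W=uvw(91);D=np.hypot(W[...,0]-646,W[...,1]-36)
    for b in blobs(n,(D<25)&(Z>70)&(g<75),91,5):print(n,"post",*b)
    W=uvw(24);D=np.hypot(W[...,0]-646,W[...,1]-36)
    for b in blobs(n,(D<99)&(D>83)&(g<55)&(W[...,1]>-30),24,3):print(n,"marks",*b)
    W=uvw(44);D=W-[646,36];rr=np.hypot(D[...,0],D[...,1])
    # plinth outer edge: bright region fit
    W=uvw(24);m=(Z>18)&(Z<60)&(W[...,1]>-40)&(np.hypot(W[...,0]-646,W[...,1]-36)<125)
    c,_=cv2.findContours(m.astype(np.uint8),0,1);c=max(c,key=len)[:,0]
    q=plane(n,c,24)[:,:2];q=q[(q[:,1]>-25)].astype(np.float32)
    A=np.c_[2*q,np.ones(len(q))];
    for _ in range(4):
        s=np.linalg.lstsq(A,(q**2).sum(1),rcond=None)[0];R0=np.sqrt(s[2]+s[0]**2+s[1]**2);e=abs(np.hypot(*(q-s[:2]).T)-R0);k=e<max(2.5,np.percentile(e,80));q=q[k];A=A[k]
    print(n,"plinth",s[:2].round(1),R0.round(1),len(q))
p=cv2.imread("pics/top5.png");cv2.imwrite("pics/top5c.png",cv2.resize(p[160:250,240:370],None,fx=6,fy=6,interpolation=cv2.INTER_CUBIC))
E
python3 -m inch '[-0.009,-0.0055,-0.04,0,0,0,0, 0,0,-0.04,0,0,0,0, 0,0,-0.03,0,0,0,0, 0,0,-0.028,0,0,0,0, 0,0,0,0,0,0,0, 0,0,0,0,0,0,0]' 35
```

```text
top post [643.2  36.5] [642.8  36.5] [18.6 14.7] 17.3 33
top marks [739.2  38.1] [738.7  37.3] [5.8 6. ] 179.0 7
top marks [623.5 127.4] [623.6 127.4] [ 0.  26.3] 179.9 10
top marks [601.3 110.3] [601.3 110.3] [ 0.  11.7] 179.8 5
top marks [581.4  99.4] [582.2  99.4] [33.5  8. ] 9.0 28
top marks [555.5  35.2] [554.9  35. ] [2.8 8.7] 179.4 7
top marks [547.9  45. ] [547.9  45. ] [5.7 0. ] 88.9 3
top plinth [646.5  35.9] 97.8 104
side post [639.6  42. ] [639.9  41.9] [14.9 31.2] 134.5 63
side marks [739.   35.4] [739.   35.4] [5. 0.] 27.1 3
side marks [557.3  33. ] [557.3  33. ] [7.3 3.1] 27.2 6
side plinth [644.7  37.4] 98.3 120
time: 23.2
tool_pos: [457.6, 103.4, 21.9]
tcp_rot: [-179.9, 0.0, 90.0]
ft_force: [1.3, -0.2, 0.7]
finger_gap: 85.7
```

View pics/top5c.png

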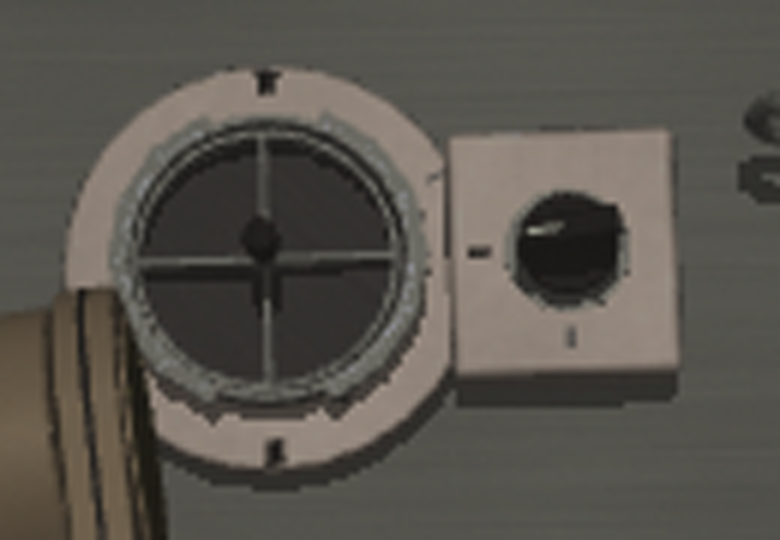

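```bash
python3 - <<'E'
from h import *
uv=np.array([(140,262),(390,256),(262,140),(268,378),(265,259)])/6+[240-.4,160-.4]
W=plane("top",uv,44)[:,:2];print(W.round(1))
a=lambda d:np.degrees(np.arctan2(d[1],d[0]))
t1,t2=a(W[2]-W[3]),a(W[0]-W[1])-90;print(t1,t2)
C=np.array([645.5,36.5]);print((W[:4].mean(0)))
for k in(45,135,225,315):
    f=np.radians(k+(t1+t2)/2);print(k,(C+37*np.array([np.cos(f),np.sin(f)])).round(1))
E
python3 -m inch '[0,0,0,0,0,0,255, 0,0,0,0,0,0,255, 0,0,0,0,0,0,255, 0,0,0,0,0,0,255, 0,0,0,0,0,0,255, 0,0,0,0,0,0,255]' 35
python3 -m inch '[0,0,0.02,0,0,0,255, 0,0,0.03,0,0,0,255, 0,0,0.03,0,0,0,255, 0,0,0.02,0,0,0,255, 0,0,0,0,0,0,255]' 
```

```text
[[645.3  96.7]
 [646.  -21.4]
 [703.5  38.5]
 [588.5  36.9]
 [645.7  37.7]]
0.7920959552702529 0.3338092843153788
[645.82643586  37.65585441]
45 [671.4  62.9]
135 [619.1  62.4]
225 [619.6  10.1]
315 [671.9  10.6]
time: 23.8
tool_pos: [458.5, 103.9, 23.3]
tcp_rot: [179.9, -0.0, 90.1]
ft_force: [-2.1, -0.9, 5.8]
finger_gap: 39.2
time: 24.3
tool_pos: [459.8, 104.2, 125.6]
tcp_rot: [179.6, -0.0, 90.1]
ft_force: [0.6, -0.2, -1.1]
finger_gap: 39.1
```

```bash
python3 -m inch '[0.0356,-0.0068,0,0,0,-7.5,255, 0.0356,-0.0068,0,0,0,-7.5,255, 0.0356,-0.0068,0,0,0,-7.5,255, 0.0356,-0.0068,0,0,0,-7.5,255, 0.0356,-0.0068,0,0,0,-7.5,255, 0.0356,-0.0067,0,0,0,-7.5,255, 0,0,-0.01,0,0,0,255, 0,0,-0.01,0,0,0,255, 0,0,0,0,0,0,255, 0,0,0,0,0,0,255]'
```

```text
time: 25.3
tool_pos: [669.2, 63.5, 100.6]
tcp_rot: [-179.9, 0.1, 45.1]
ft_force: [0.2, 0.4, -0.9]
finger_gap: 38.8
```

```bash
python3 -m inch '[0.0025,0,-0.02,0,0,0,255, 0,0,-0.014,0,0,0,255, 0,0,-0.004,0,0,0,255, 0,0,-0.003,0,0,0,255, 0,0,-0.003,0,0,0,255, 0,0,-0.002,0,0,0,255, 0,0,0,0,0,0,255]'
```

```text
time: 26.0
tool_pos: [673.4, 63.1, 56.0]
tcp_rot: [180.0, -0.0, 45.1]
ft_force: [0.6, 0.4, -1.0]
finger_gap: 38.8
```

```bash
python3 -m inch '[-0.0005,0,-0.0015,0,0,0,255, 0,0,-0.0015,0,0,0,255, 0,0,0,0,0,0,255]'; python3 -m inch '[0,0,0,0,0,0,90, 0,0,0,0,0,0,90, 0,0,0,0,0,0,90, 0,0,0.02,0,0,0,90, 0,0,0.03,0,0,0,90, 0,0,0.03,0,0,0,90, -0.0365,-0.007,0,0,0,7.5,0, -0.0365,-0.007,0,0,0,7.5,0, -0.0365,-0.007,0,0,0,7.5,0, -0.0365,-0.007,0,0,0,7.5,0]'
python3 -m inch '[-0.0365,-0.007,0,0,0,7.5,0, -0.0365,-0.007,0,0,0,7.5,0, 0,0,-0.03,0,0,0,0, 0,0,0,0,0,0,0, 0,0,0,0,0,0,0]'
python3 - <<'E'
from h import *
for n in("top","side"):
    p,P=snap(n,n+"6");g=p.max(2);Z=P[:,:,2]
    for b in blobs(n,(Z>76)&(Z<92)&(g>90),84,25,(645,37),60): print(n,"placed",*b)
    for b in blobs(n,(Z>76)&(Z<200)&(g>60),88,600,(492,318),60): print(n,"hood",*b)
E
```

```text
time: 26.3
tool_pos: [673.3, 63.2, 53.5]
tcp_rot: [180.0, -0.0, 45.1]
ft_force: [-0.5, 1.5, 2.0]
finger_gap: 39.2
time: 27.3
tool_pos: [525.4, 34.9, 132.7]
tcp_rot: [180.0, 0.0, 75.4]
ft_force: [0.2, 0.7, 0.3]
finger_gap: 85.6
time: 27.8
tool_pos: [453.5, 21.1, 102.8]
tcp_rot: [-179.9, -0.0, 90.0]
ft_force: [0.7, -0.0, -0.5]
finger_gap: 85.7
top placed [671.3  62.9] [671.3  61.8] [33.2 31.2] 88.9 121
top hood [494.5 315.5] [494.2 316.5] [157.  157.7] 178.9 2475
side placed [667.4  65.3] [668.2  64.8] [36.6 39.8] 125.8 166
side hood [485.9 326.3] [489.4 320.9] [158.7 159.8] 130.9 4979
```

```bash
python3 -m inch '[-0.0005,-0.0007,-0.03,0,0,0,0, 0,0,-0.03,0,0,0,0, 0,0,-0.02,0,0,0,0, 0,0,0,0,0,0,0, 0,0,0,0,0,0,0]'
python3 -m inch '[0,0,0,0,0,0,255, 0,0,0,0,0,0,255, 0,0,0,0,0,0,255, 0,0,0,0,0,0,255, 0,0,0,0,0,0,255, 0,0,0,0,0,0,255, 0,0,0.02,0,0,0,255, 0,0,0.03,0,0,0,255, 0,0,0.03,0,0,0,255, 0,0,0.02,0,0,0,255]'
python3 -m inch '[0.0277,0.007,0,0,0,7.5,255, 0.0277,0.007,0,0,0,7.5,255, 0.0277,0.007,0,0,0,7.5,255, 0.0277,0.007,0,0,0,7.5,255, 0.0277,0.007,0,0,0,7.5,255, 0.0277,0.007,0,0,0,7.5,255, 0,0,-0.01,0,0,0,255, 0,0,-0.01,0,0,0,255, 0,0,0,0,0,0,255, 0,0,0,0,0,0,255]'
```

```text
time: 28.4
tool_pos: [454.0, 20.5, 23.4]
tcp_rot: [-180.0, -0.0, 90.1]
ft_force: [0.1, -0.4, 0.8]
finger_gap: 85.3
time: 29.4
tool_pos: [454.0, 20.4, 125.0]
tcp_rot: [179.9, 0.0, 90.1]
ft_force: [0.1, 0.1, -1.0]
finger_gap: 38.7
time: 30.4
tool_pos: [618.1, 62.2, 101.9]
tcp_rot: [-179.9, -0.1, 135.0]
ft_force: [-0.1, 0.1, -1.8]
finger_gap: 38.8
```

```bash
python3 -m inch '[0,0.0005,-0.02,0,0,0,255, 0,0,-0.014,0,0,0,255, 0,0,-0.004,0,0,0,255, 0,0,-0.003,0,0,0,255, 0,0,-0.003,0,0,0,255, 0,0,-0.002,0,0,0,255, 0,0,0,0,0,0,255]';python3 -m inch '[0,0,-0.0015,0,0,0,255, 0,0,-0.0015,0,0,0,255, 0,0,0,0,0,0,255]'
```

```text
time: 31.1
tool_pos: [619.7, 62.9, 56.9]
tcp_rot: [180.0, 0.0, 135.1]
ft_force: [0.0, 0.6, -2.2]
finger_gap: 38.7
time: 31.4
tool_pos: [619.8, 62.9, 54.0]
tcp_rot: [180.0, 0.0, 135.1]
ft_force: [0.0, 0.2, -0.0]
finger_gap: 38.8
```

```bash
python3 -m inch '[0,0,0,0,0,0,90, 0,0,0,0,0,0,90, 0,0,0,0,0,0,90, 0,0,0.02,0,0,0,90, 0,0,0.03,0,0,0,90, 0,0,0.03,0,0,0,90, -0.0279,-0.0172,0,0,0,-7.5,0, -0.0279,-0.0172,0,0,0,-7.5,0, -0.0279,-0.0172,0,0,0,-7.5,0, -0.0279,-0.0172,0,0,0,-7.5,0]'
python3 -m inch '[-0.0279,-0.0173,0,0,0,-7.5,0, -0.0279,-0.0173,0,0,0,-7.5,0, 0,0,-0.03,0,0,0,0, 0,0,-0.03,0,0,0,0, 0,0,0,0,0,0,0, 0,0,0,0,0,0,0]'
python3 -m inch '[0,0,-0.03,0,0,0,0, 0,0,-0.02,0,0,0,0, 0,0,0,0,0,0,0, 0,0,0,0,0,0,0]'
python3 -m inch '[0,0,0,0,0,0,255, 0,0,0,0,0,0,255, 0,0,0,0,0,0,255, 0,0,0,0,0,0,255, 0,0,0,0,0,0,255, 0,0,0,0,0,0,255, 0,0,0.02,0,0,0,255, 0,0,0.03,0,0,0,255, 0,0,0.03,0,0,0,255, 0,0,0.02,0,0,0,255]'
```

```text
time: 32.4
tool_pos: [506.9, -6.4, 133.9]
tcp_rot: [180.0, 0.0, 104.8]
ft_force: [-0.0, -0.5, 0.4]
finger_gap: 85.4
time: 33.0
tool_pos: [451.8, -40.4, 74.0]
tcp_rot: [-179.9, -0.0, 90.1]
ft_force: [1.1, 0.0, -0.0]
finger_gap: 85.5
time: 33.4
tool_pos: [453.1, -40.6, 25.3]
tcp_rot: [179.9, 0.0, 90.1]
ft_force: [0.5, -0.3, -0.3]
finger_gap: 85.6
time: 34.4
tool_pos: [452.9, -40.7, 126.2]
tcp_rot: [179.9, 0.0, 90.1]
ft_force: [0.4, -0.0, -0.8]
finger_gap: 38.5
```

```bash
python3 -m inch '[0.0366,0.0086,0,0,0,7.5,255, 0.0366,0.0086,0,0,0,7.5,255, 0.0366,0.0086,0,0,0,7.5,255, 0.0366,0.0086,0,0,0,7.5,255, 0.0366,0.0086,0,0,0,7.5,255, 0.0366,0.0086,0,0,0,7.5,255, 0,0,-0.01,0,0,0,255, 0,0,-0.01,0,0,0,255, 0,0,0,0,0,0,255, 0,0,0,0,0,0,255]'
python3 -m inch '[0,0,-0.01,0,0,0,255, 0,0,0,0,0,0,255, 0,0,0,0,0,0,255]'
```

```text
time: 35.4
tool_pos: [670.4, 10.8, 103.3]
tcp_rot: [-179.9, -0.1, 135.0]
ft_force: [-0.6, -0.1, -0.4]
finger_gap: 38.7
time: 35.7
tool_pos: [671.3, 11.0, 93.7]
tcp_rot: [-180.0, -0.0, 135.1]
ft_force: [-0.1, -0.5, -1.2]
finger_gap: 38.9
```

```bash
python3 -m inch '[0,0,-0.015,0,0,0,255, 0,0,-0.01,0,0,0,255, 0,0,-0.004,0,0,0,255, 0,0,-0.003,0,0,0,255, 0,0,-0.003,0,0,0,255, 0,0,-0.002,0,0,0,255, 0,0,0,0,0,0,255]';python3 -m inch '[0,0,-0.0015,0,0,0,255, 0,0,0,0,0,0,255, 0,0,0,0,0,0,255]'
```

```text
time: 36.4
tool_pos: [671.8, 11.1, 56.7]
tcp_rot: [-180.0, -0.0, 135.1]
ft_force: [-0.0, 0.2, 0.3]
finger_gap: 38.7
time: 36.7
tool_pos: [671.8, 11.1, 55.4]
tcp_rot: [180.0, 0.0, 135.1]
ft_force: [-0.3, 0.3, -0.7]
finger_gap: 39.1
```

```bash
python3 -m inch '[0,0,-0.0005,0,0,0,90, 0,0,0,0,0,0,90, 0,0,0,0,0,0,90, 0,0,0.02,0,0,0,90, 0,0,0.03,0,0,0,90, 0,0,0.03,0,0,0,90, -0.0336,-0.0156,0,0,0,-6.43,0, -0.0336,-0.0156,0,0,0,-6.43,0, -0.0336,-0.0156,0,0,0,-6.43,0, -0.0336,-0.0156,0,0,0,-6.43,0]'
python3 -m inch '[-0.0336,-0.0156,0,0,0,-6.43,0, -0.0336,-0.0156,0,0,0,-6.43,0,-0.0336,-0.0156,0,0,0,-6.43,0, 0,0,-0.03,0,0,0,0, 0,0,-0.03,0,0,0,0, 0,0,0,0,0,0,0, 0,0,0,0,0,0,0]'
python3 -m inch '[0,0,-0.03,0,0,0,0, 0,0,-0.021,0,0,0,0, 0,0,0,0,0,0,0, 0,0,0,0,0,0,0]'
python3 -m inch '[0,0,0,0,0,0,255, 0,0,0,0,0,0,255, 0,0,0,0,0,0,255, 0,0,0,0,0,0,255, 0,0,0,0,0,0,255, 0,0,0,0,0,0,255, 0,0,0.02,0,0,0,255, 0,0,0.03,0,0,0,255, 0,0,0.03,0,0,0,255, 0,0,0.02,0,0,0,255]'
```

```text
time: 37.7
tool_pos: [536.1, -51.7, 134.9]
tcp_rot: [180.0, 0.0, 109.1]
ft_force: [-0.5, -0.8, 0.6]
finger_gap: 85.2
time: 38.4
tool_pos: [436.2, -98.0, 75.0]
tcp_rot: [-179.9, -0.0, 90.1]
ft_force: [0.2, 0.1, 0.6]
finger_gap: 85.6
time: 38.8
tool_pos: [437.5, -98.3, 25.3]
tcp_rot: [179.9, 0.0, 90.1]
ft_force: [-0.2, -0.5, 0.1]
finger_gap: 85.2
time: 39.8
tool_pos: [437.3, -98.4, 126.2]
tcp_rot: [179.9, 0.0, 90.1]
ft_force: [1.0, 0.6, -0.1]
finger_gap: 38.3
```

```bash
python3 -m inch '[0.0305,0.0181,0,0,0,-7.5,255, 0.0305,0.0181,0,0,0,-7.5,255, 0.0305,0.0181,0,0,0,-7.5,255, 0.0305,0.0181,0,0,0,-7.5,255, 0.0305,0.0182,0,0,0,-7.5,255, 0.0305,0.0182,0,0,0,-7.5,255, 0,0,-0.01,0,0,0,255, 0,0,-0.01,0,0,0,255, 0,0,0,0,0,0,255, 0,0,0,0,0,0,255]'
python3 -m inch '[0,0,-0.01,0,0,0,255, 0,0,0,0,0,0,255, 0,0,0,0,0,0,255]'
```

```text
time: 40.8
tool_pos: [618.3, 10.1, 103.1]
tcp_rot: [-179.9, 0.1, 45.1]
ft_force: [0.6, -0.8, -1.3]
finger_gap: 38.6
time: 41.1
tool_pos: [619.1, 10.5, 93.5]
tcp_rot: [-180.0, 0.0, 45.0]
ft_force: [0.0, -0.2, -1.3]
finger_gap: 38.9
```

```bash
python3 -m inch '[0,0,-0.015,0,0,0,255, 0,0,-0.01,0,0,0,255, 0,0,-0.004,0,0,0,255, 0,0,-0.003,0,0,0,255, 0,0,-0.003,0,0,0,255, 0,0,-0.002,0,0,0,255, 0,0,0,0,0,0,255]';python3 -m inch '[0,0,-0.0018,0,0,0,255, 0,0,0,0,0,0,255, 0,0,0,0,0,0,255]'
```

```text
time: 41.8
tool_pos: [619.5, 10.7, 56.6]
tcp_rot: [-180.0, 0.0, 45.1]
ft_force: [-0.4, -0.9, -1.0]
finger_gap: 39.0
time: 42.1
tool_pos: [619.6, 10.7, 55.1]
tcp_rot: [180.0, -0.0, 45.1]
ft_force: [-0.3, 0.5, -1.6]
finger_gap: 38.6
```

```bash
python3 -m inch '[0,0,-0.0005,0,0,0,90, 0,0,0,0,0,0,90, 0,0,0,0,0,0,90, 0,0,0.02,0,0,0,90, 0,0,0.04,0,0,0,90, 0,0,0.04,0,0,0,90, -0.03,0.03,0.03,0,0,8,0, -0.03,0.03,0.03,0,0,8,0, -0.03,0.03,0,0,0,8,0, -0.03,0.03,0,0,0,8,0]'
python3 -m inch '[-0.03,0.02,0,0,0,8,0, -0.03,0,0,0,0,8,0, 0,0,0,0,0,8,0, 0,0,0,0,0,8,0, 0,0,0,0,0,8,0, 0,0,0,0,0,8,0, 0,0,0,0,0,8,0, 0,0,0,0,0,8,0, 0,0,0,0,0,8,0, 0,0,0,0,0,8,0]'
python3 - <<'E'
from h import *
for n in("top","side"):
    p,P=snap(n,n+"7");g=p.max(2);Z=P[:,:,2]
    for b in blobs(n,(Z>76)&(Z<92)&(g>90),84,25,(645,37),60): print(n,"placed",*b)
    for b in blobs(n,(Z>76)&(Z<140)&(g>60),88,600,(492,318),80): print(n,"hood",*b)
    for b in blobs(n,(Z>105)&(Z<145)&(g<60),128,40,(492,318),80): print(n,"fin",*b)
E
```

```text
time: 43.1
tool_pos: [501.6, 129.4, 214.0]
tcp_rot: [179.8, -0.1, 77.4]
ft_force: [-0.1, 0.8, -0.9]
finger_gap: 85.6
time: 44.1
tool_pos: [441.8, 148.5, 212.4]
tcp_rot: [180.0, 0.0, 157.4]
ft_force: [0.4, 0.2, 0.2]
finger_gap: 85.3
top placed [671.4  62.8] [672.7  61.8] [33.1 34.1] 179.6 124
top placed [672.7  10.2] [673.2   9.4] [33.2 31.2] 88.9 120
top placed [620.2  62.4] [620.6  62.2] [33.  30.8] 88.9 125
top placed [617.9  10.1] [618.2  10.1] [33.  33.7] 179.1 128
side placed [669.7  12.9] [668.8  13.4] [37.8 38.5] 174.4 148
side placed [667.2  65.7] [667.3  65.5] [38.1 38.5] 177.5 171
side placed [621.9  69.2] [622.1  70.5] [22.2 42.2] 130.9 103
side hood [485.9 326.4] [489.8 321.1] [159.2 159.9] 150.4 5001
side fin [488.3 322.6] [489.2 322.6] [82.2 21. ] 4.6 447
```

View pics/top7.png

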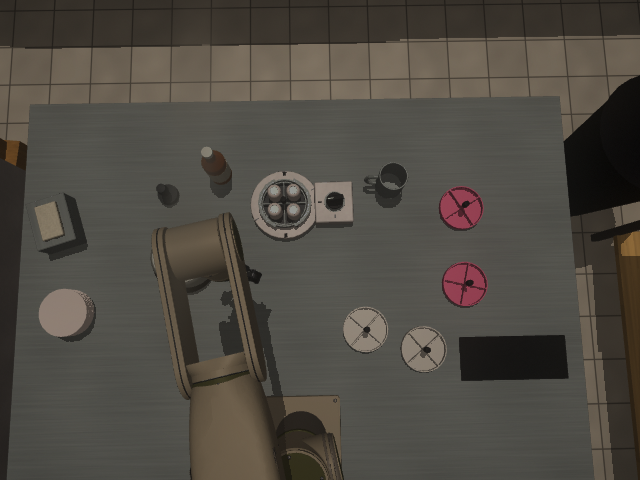

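```bash
python3 -m inch '[0.0127,0.0424,0,0,0,6.6,0, 0.0127,0.0424,0,0,0,6.6,0, 0.0127,0.0424,0,0,0,6.6,0, 0.0127,0.0424,0,0,0,6.5,0, 0,0,-0.03,0,0,0,0, 0,0,-0.03,0,0,0,0, 0,0,0,0,0,0,0, 0,0,0,0,0,0,0]'
```

```text
time: 45.0
tool_pos: [492.1, 317.7, 152.1]
tcp_rot: [-180.0, -0.1, -176.8]
ft_force: [-0.1, -0.3, 0.5]
finger_gap: 85.1
```

```bash
python3 -m inch '[0,0,-0.025,0,0,0.5,0, 0,0,-0.024,0,0,0,0, 0,0,0,0,0,0,0, 0,0,0,0,0,0,255, 0,0,0,0,0,0,255, 0,0,0,0,0,0,255, 0,0,0,0,0,0,255, 0,0,0,0,0,0,255, 0,0,0,0,0,0,255, 0,0,0,0,0,0,255]' 80
python3 -m inch '[0,0,0,0,0,0,255, 0,0,0.01,0,0,0,255, 0,0,0.03,0,0,0,255, 0,0,0.04,0,0,0,255, 0,0,0.04,0,0,0,255, 0,0,0,0,0,0,255, 0,0,0,0,0,0,255]'
```

```text
time: 46.0
tool_pos: [493.1, 318.3, 104.2]
tcp_rot: [180.0, 0.1, -176.1]
ft_force: [-0.7, -0.8, 6.1]
finger_gap: 12.5
time: 46.7
tool_pos: [492.8, 318.2, 223.6]
tcp_rot: [180.0, 0.1, -176.1]
ft_force: [-0.3, -0.2, -6.2]
finger_gap: 12.5
```

```bash
python3 -m inch '[0.019,-0.0352,0,0,0,0,255, 0.019,-0.0352,0,0,0,0,255, 0.019,-0.0352,0,0,0,0,255, 0.019,-0.0352,0,0,0,0,255, 0.019,-0.0352,0,0,0,0,255, 0.019,-0.0352,0,0,0,0,255, 0.019,-0.0352,0,0,0,0,255, 0.019,-0.0352,0,0,0,0,255, 0,0,0,0,0,0,255, 0,0,0,0,0,0,255]'
python3 -m inch '[0,0,-0.02,0,0,0,255, 0,0,-0.02,0,0,0,255, 0,0,-0.02,0,0,0,255, 0,0,-0.01,0,0,0,255, 0,0,0,0,0,0,255, 0,0,0,0,0,0,255, 0,0,0,0,0,0,255]'
python3 - <<'E'
from h import *
p,P=snap("side","side8");cv2.imwrite("pics/side8c.png",cv2.resize(p[160:310,160:330,::-1],None,fx=4,fy=4))
E
```

```text
time: 47.7
tool_pos: [643.1, 35.4, 219.4]
tcp_rot: [180.0, -0.3, -176.3]
ft_force: [-0.8, 0.5, -5.8]
finger_gap: 12.4
time: 48.4
tool_pos: [645.4, 36.7, 154.7]
tcp_rot: [-180.0, 0.1, -176.1]
ft_force: [-1.2, 0.1, -4.1]
finger_gap: 12.4
```

View pics/side8c.png

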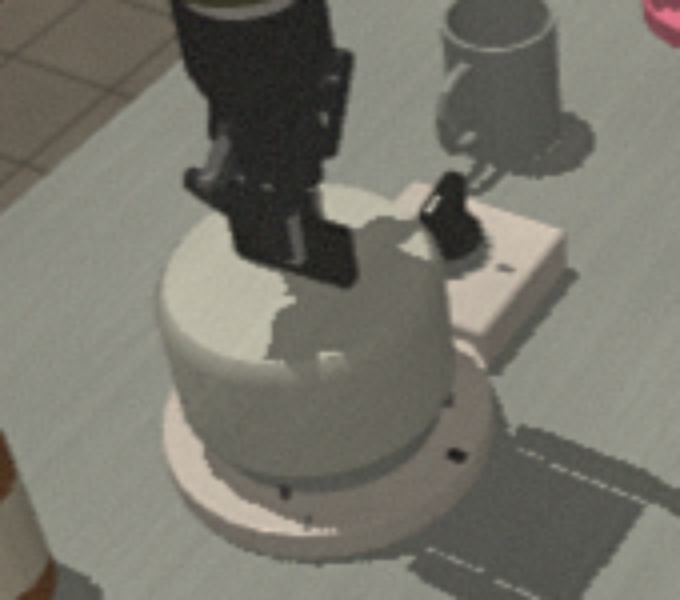

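The hood hangs level and concentric over the plinth, and the black mark is at (457,455). I'll lower it slowly.

```bash
python3 -m inch '[-0.0005,0,-0.005,0,0,0,255, 0,0,-0.004,0,0,0,255, 0,0,-0.003,0,0,0,255, 0,0,0,0,0,0,255]'
python3 -m inch '[0,0,-0.002,0,0,0,255, 0,0,-0.002,0,0,0,255, 0,0,0,0,0,0,255]'
python3 -m inch '[0,0,-0.002,0,0,0,255, 0,0,-0.002,0,0,0,255, 0,0,0,0,0,0,255]'
```

```text
time: 48.85
tool_pos: [643.5, 36.4, 140.2]
tcp_rot: [180.0, -0.1, -176.2]
ft_force: [0.0, -0.8, -5.6]
finger_gap: 12.5
time: 49.15
tool_pos: [643.9, 36.4, 136.8]
tcp_rot: [180.0, -0.0, -176.1]
ft_force: [-0.2, -0.4, -5.6]
finger_gap: 12.2
time: 49.45
tool_pos: [643.9, 36.5, 132.8]
tcp_rot: [180.0, -0.0, -176.1]
ft_force: [0.4, 0.1, -5.6]
finger_gap: 12.1
```

```bash
python3 -m inch '[0,0,-0.002,0,0,0,255, 0,0,-0.002,0,0,0,255, 0,0,-0.002,0,0,0,255, 0,0,0,0,0,0,255]'
python3 -m inch '[0,0,-0.0015,0,0,0,255, 0,0,0,0,0,0,255]'
python3 -m inch '[0,0,-0.001,0,0,0,255, 0,0,0,0,0,0,255]'
```

```text
time: 49.85
tool_pos: [643.8, 36.4, 126.6]
tcp_rot: [180.0, -0.0, -176.1]
ft_force: [-0.5, 0.5, -5.7]
finger_gap: 12.8
time: 50.05
tool_pos: [644.0, 36.5, 125.5]
tcp_rot: [180.0, -0.0, -176.1]
ft_force: [0.0, -0.2, -5.7]
finger_gap: 11.9
time: 50.25
tool_pos: [644.1, 36.4, 124.6]
tcp_rot: [-180.0, -0.0, -176.1]
ft_force: [-0.1, 0.4, -4.9]
finger_gap: 12.5
```

```bash
python3 -m inch '[0,0,-0.001,0,0,0,255, 0,0,0,0,0,0,255]'
python3 -m inch '[0,0,0,0,0,-7,255, 0,0,0,0,0,-7,255, 0,0,0,0,0,-7,255, 0,0,0,0,0,-7,255, 0,0,0,0,0,-7,255, 0,0,0,0,0,-7,255, 0,0,0,0,0,-7,255, 0,0,0,0,0,-6,255, 0,0,0,0,0,0,255]';python3 -c "
from bench import r;print(r.sense()['wrist_torque'])"
python3 -m inch '[0,0,0,0,0,-3,255, 0,0,0,0,0,-3,255, 0,0,0,0,0,-3,255, 0,0,0,0,0,0,255]';python3 -c "
from bench import r;print(r.sense()['wrist_torque'])"
```

```text
time: 50.45
tool_pos: [644.3, 36.4, 124.2]
tcp_rot: [-180.0, 0.0, -176.1]
ft_force: [-1.3, 1.1, -1.8]
finger_gap: 12.5
time: 51.35
tool_pos: [644.5, 36.4, 124.2]
tcp_rot: [180.0, 0.0, 128.8]
ft_force: [0.2, -0.6, -1.5]
finger_gap: 12.8
[ 0.12816362  0.03536392 -0.10648253]
time: 51.75
tool_pos: [644.5, 36.5, 124.2]
tcp_rot: [180.0, 0.0, 120.0]
ft_force: [-0.2, 0.1, -0.2]
finger_gap: 12.5
[ 0.0049682  -0.01813168 -0.13070137]
```

```bash
for i in 1; do python3 -m inch '[0,0,0,0,0,-2,255, 0,0,0,0,0,0,255]';python3 -c "
from bench import r;print(r.sense()['wrist_torque'])";python3 -m inch '[0,0,0,0,0,-2,255, 0,0,0,0,0,0,255]';python3 -c "
from bench import r;print(r.sense()['wrist_torque'])"; done
```

```text
time: 51.95
tool_pos: [645.1, 36.6, 124.4]
tcp_rot: [179.9, 0.1, 118.0]
ft_force: [4.1, 1.3, -2.5]
finger_gap: 12.4
[ 0.12876541 -0.69758799  0.30213168]
time: 52.15
tool_pos: [645.8, 36.7, 124.7]
tcp_rot: [179.8, 0.1, 116.1]
ft_force: [6.5, 1.7, -2.2]
finger_gap: 12.8
[ 0.19670427 -1.16003386  1.13565061]
```

```bash
python3 -m inch '[0,0,0,0,0,0,0, 0,0,0,0,0,0,0, 0,0,0,0,0,0,0, 0,0,0,0,0,0,0, 0,0,0.03,0,0,0,0, 0,0,0.04,0,0,0,0, 0,-0.035,0,0,0,-5,0, 0,-0.035,0,0,0,-5,0, 0,-0.035,0,0,0,-5,0, 0,-0.035,0,0,0,-5,0]'
python3 -m inch '[0,0,0,0,0,0,0, 0,0,0,0,0,0,0]'
python3 - <<'E'
from h import *
for n in("top","side"):
    p,P=snap(n,n+"9");g=p.max(2);Z=P[:,:,2]
    for b in blobs(n,(Z>122)&(Z<160)&(g<60),148,40,(645,37),40): print(n,"fin",*b)
    for b in blobs(n,(Z>72)&(Z<100)&(g<60),85,20,(645,-105),40): print(n,"dial",*b)
    s=(np.hypot(P[...,0]-645,P[...,1]-37)<75)&(Z>95)&(Z<115);print("hood top z",np.nanmedian(Z[s]))
p=cv2.imread("pics/side9.png");cv2.imwrite("pics/side9c.png",cv2.resize(p[160:310,160:330],None,fx=4,fy=4))
E
```

```text
time: 53.15
tool_pos: [643.9, -104.8, 193.9]
tcp_rot: [180.0, 0.0, 95.7]
ft_force: [0.6, 1.1, 0.5]
finger_gap: 85.1
time: 53.35
tool_pos: [643.9, -104.3, 193.6]
tcp_rot: [-180.0, -0.0, 95.8]
ft_force: [0.3, 0.9, -0.5]
finger_gap: 85.6
top fin [641.7  38.4] [642.3  36.5] [19. 70.] 118.2 171
top dial [644.8 -91.3] [645.8 -91.5] [16.  19.2] 107.7 33
hood top z 107.28241545613446
side fin [634.8  47.5] [636.3  44.5] [18.7 97.1] 117.9 215
side dial [ 642.8 -100. ] [ 643.2 -100.2] [18.3 54.1] 98.3 83
hood top z 106.99535782261643
```

View pics/side9c.png

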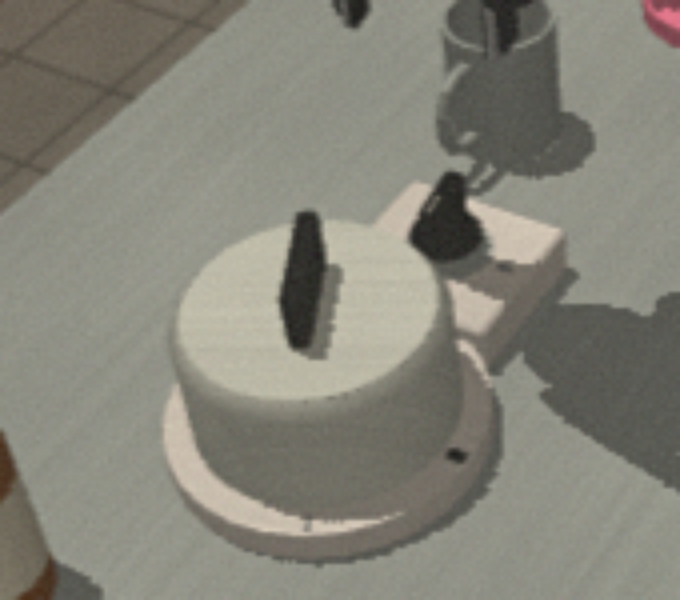

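The hood is seated (top at z 107) and the fin is at 118°, at the lock stop. Now the dial.

```bash
python3 -m inch '[0.0025,-0.001,-0.03,0,0,0,0, 0,0,-0.04,0,0,0,0, 0,0,-0.03,0,0,0,0, 0,0,-0.02,0,0,0,0, 0,0,-0.015,0,0,0,0, 0,0,0,0,0,0,0, 0,0,0,0,0,0,0]'
python3 -m inch '[0,0,0,0,0,0,255, 0,0,0,0,0,0,255, 0,0,0,0,0,0,255, 0,0,0,0,0,0,255, 0,0,0,0,0,0,255, 0,0,0,0,0,0,255, 0,0,0,0,0,0,255, 0,0,0,0,0,0,255]' 60;python3 -c "
from bench import r;print(r.sense()['wrist_torque'])"
```

```text
time: 54.15
tool_pos: [647.1, -104.0, 59.5]
tcp_rot: [180.0, 0.0, 95.9]
ft_force: [0.2, 0.3, 0.9]
finger_gap: 84.9
time: 54.95
tool_pos: [648.8, -104.7, 59.7]
tcp_rot: [179.7, 0.1, 95.9]
ft_force: [9.0, -0.5, -2.0]
finger_gap: 12.8
[-3.05964925e-04 -1.32339895e+00  3.87280956e-02]
```

```bash
python3 -m inch '[0.0025,0,0,0,0,0,255, 0,0,0,0,0,0,255]'
python3 -m inch '[0,0,-0.003,0,0,0,255, 0,0,-0.003,0,0,0,255, 0,0,-0.003,0,0,0,255, 0,0,0,0,0,0,255, 0,0,0,0,0,0,255]';python3 -c "
from bench import r;print(r.sense()['wrist_torque'])"
```

```text
time: 55.15
tool_pos: [649.2, -104.7, 59.0]
tcp_rot: [-180.0, 0.0, 95.9]
ft_force: [-1.0, -1.4, 4.5]
finger_gap: 13.2
time: 55.65
tool_pos: [649.6, -104.7, 51.4]
tcp_rot: [179.9, 0.0, 95.9]
ft_force: [-4.7, 1.5, 14.1]
finger_gap: 12.8
[0.15036152 1.06155279 0.0224568 ]
```

```bash
python3 -m inch '[-0.001,0,0,0,0,5,255, 0,0,0,0,0,5,255, 0,0,0,0,0,5,255, 0,0,0,0,0,5,255, 0,0,0,0,0,5,255, 0,0,0,0,0,5,255, 0,0,0,0,0,5,255, 0,0,0,0,0,5,255, 0,0,0,0,0,0,255]';python3 -c "
from bench import r;print(r.sense()['wrist_torque'])"
```

```text
time: 56.55
tool_pos: [648.6, -105.3, 51.4]
tcp_rot: [180.0, 0.1, 136.0]
ft_force: [-4.8, -0.5, 13.4]
finger_gap: 12.8
[-0.25780012  1.08731535  0.010879  ]
```

```bash
python3 -m inch '[-0.0005,0,0,0,0,5,255, 0,0,0,0,0,5,255, 0,0,0,0,0,5,255, 0,0,0,0,0,5,255, 0,0,0,0,0,5,255, 0,0,0,0,0,5,255, 0,0,0,0,0,5,255, 0,0,0,0,0,3,255, 0,0,0,0,0,0,255]';python3 -c "
from bench import r;print(r.sense()['wrist_torque'])"
python3 -m inch '[0,0,0,0,0,3,255, 0,0,0,0,0,0,255]';python3 -c "
from bench import r;print(r.sense()['wrist_torque'])"
```

```text
time: 57.45
tool_pos: [648.1, -106.2, 51.4]
tcp_rot: [-179.9, 0.1, 173.9]
ft_force: [-5.0, -4.4, 11.9]
finger_gap: 12.9
[-0.86857733  0.94581302  0.02243961]
time: 57.65
tool_pos: [648.1, -106.3, 51.4]
tcp_rot: [-179.9, 0.1, 176.9]
ft_force: [-6.0, -5.0, 11.8]
finger_gap: 12.7
[-0.88228168  1.00743994 -0.01511532]
```

Turning a little further, until the end stop resists.

```bash
python3 -m inch '[0,0,0,0,0,3,255, 0,0,0,0,0,0,255]';python3 -c "
from bench import r;print(r.sense()['wrist_torque'])"
python3 -m inch '[0,0,0,0,0,3,255, 0,0,0,0,0,0,255]';python3 -c "
from bench import r;print(r.sense()['wrist_torque'])"
```

```text
time: 57.85
tool_pos: [648.2, -106.3, 51.4]
tcp_rot: [-179.9, 0.1, 179.9]
ft_force: [-5.6, -4.3, 12.1]
finger_gap: 12.9
[-0.85473348  0.94410353 -0.91020726]
time: 58.05
tool_pos: [648.2, -106.4, 51.5]
tcp_rot: [-179.9, 0.1, -177.2]
ft_force: [-5.0, -5.7, 12.7]
finger_gap: 13.0
[-0.86545342  0.93776315 -1.59943639]
```

```bash
python3 -m inch '[0,0,0,0,0,-3,255, 0,0,0.004,0,0,0,255, 0,0,0.004,0,0,0,255, 0,0,0,0,0,0,160, 0,0,0,0,0,0,160, 0,0,0,0,0,0,160, 0,0,0.02,0,0,0,160, 0,0,0.04,0,0,0,160, 0,0,0.04,0,0,0,160, 0,0,0.04,0,0,0,160]'
python3 -m inch '[-0.04,-0.03,0,0,0,-5,160, -0.04,-0.03,0,0,0,-5,160, -0.04,-0.03,0,0,0,-5,160, -0.04,-0.03,0,0,0,-5,160, -0.04,-0.03,0,0,0,-5,160, 0,0,0,0,0,0,160]'
python3 - <<'E'
from h import *
for n in("top","side"):
    p,P=snap(n,n+"10");g=p.max(2);Z=P[:,:,2]
    for b in blobs(n,(Z>122)&(Z<160)&(g<60),148,40,(645,37),40): print(n,"fin",*b)
    for b in blobs(n,(Z>76)&(Z<100)&(g<60),85,15,(647,-105),30): print(n,"dial",*b)
    s=(np.hypot(P[...,0]-647,P[...,1]+105)<15)&(g<60);print("dial top z",np.nanpercentile(Z[s],[80,95]))
a=cv2.imread("pics/side10.png")[:,:480];b=cv2.resize(cv2.imread("pics/top10.png")[150:250,230:370],None,fx=2.2,fy=2.2)
a[480-b.shape[0]:,480-b.shape[1]:]=b;cv2.imwrite("pics/fin.png",a)
E
```

```text
time: 59.05
tool_pos: [647.0, -104.1, 198.1]
tcp_rot: [180.0, -0.1, 179.9]
ft_force: [0.7, 0.1, -0.2]
finger_gap: 32.0
time: 59.65
tool_pos: [443.4, -257.4, 197.0]
tcp_rot: [-179.9, -0.1, 154.4]
ft_force: [0.6, 0.8, 0.1]
finger_gap: 31.7
top fin [643.5  34.4] [643.4  34.3] [18.9 74.3] 117.9 191
top dial [ 649.1 -105.9] [ 646.8 -104.6] [13.8 45.2] 178.5 72
dial top z [85.47907659 87.6631325 ]
side fin [635.   47.3] [636.2  44.5] [18.6 97.2] 117.7 215
side dial [ 646.9 -100.6] [ 644.4 -100.3] [16.6 50.7] 165.5 65
dial top z [81.83644909 84.99945838]
```

View pics/fin.png

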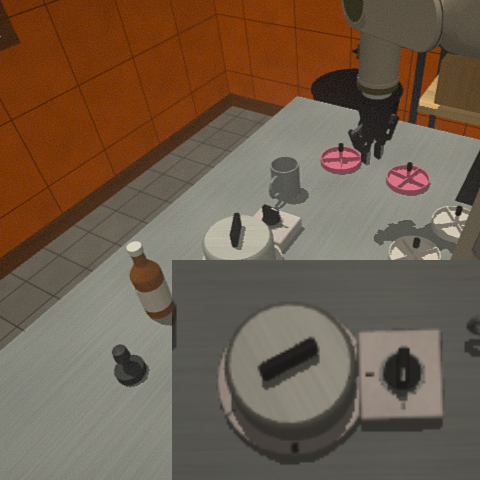

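The final view shows the hood locked with its fin at 118°. The dial bar is a quarter turn on, at (403,370), and its top is back at z 85. The bystanders have not moved.

```bash
python3 -c "
from bench import r;print(r.hand_in())"
```

```text
the job is handed in; nothing more can be done
None
```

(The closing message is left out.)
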